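# Level the cup rack's top tier and set the kettle on it

## Task

The top tier of the white cup rack has gone out of level: turn the wing knobs on its two front feet until the tier sits level, to within half a degree. Then lift the kettle by its handle, keep it upright, and set it down gently in the middle of the level tier. Leave the four cups and the saucer pile where they stand.

Things in the scene. Friction and masses are not known exactly. Their poses are not given: they have to be found in the camera images.
- rack: White plastic two-tier cup rack, 200 by 240 mm; origin under its middle, on the ledge. x runs from its front (robot's side, with the two feet and their knobs) to its back, y left. The top tier rests at three points: a cam foot left front, one right front, and a rear leg in the middle of the back, whose height is not adjusted but differs by a few mm from start to start.
- deck_center (a point): Middle of the top tier's upper face: 196 mm (x) by 236 mm (y), about 114 mm above the ledge, with a 12 mm high rim and a 24 mm square socket, 20 mm high, in each corner. Tray's axes: x front to back, y left, z square to the face, vertical when level. Its supports, in x, y: left foot (-80, +98), right foot (-80, -98), rear leg (+80, 0) mm.
- deck: The same tray; origin between its two front supports, 80 mm in front of and 14 mm below point deck_center, same axes. Cups stand under it on the lower tier.
- knob_left_grip (a point): Grip centre of the left (+y) foot's grey wing knob, on its turning axis, about 70 mm up, outside the rack's left front corner. Wing: 60 mm long (x), 14 mm thick (y), 31 mm deep; 14 mm of it lies above this point, a 48 mm flange 16 mm below, the foot's sloped face 26 mm below. z, out along the axis, leans 25 degrees from vertical, outwards over the corner (front-left): grip along that slant.
- knob_right_grip (a point): The same for the right (-y) foot's knob, which leans outwards over the right front corner.
- knob_left (a joint): Turn of the left knob in rad, stops at -1.7 and 1.7; 0 with the wing straight up and down the slope. It grows clockwise as seen looking onto the knob; clockwise raises the tray at the left foot, 5 mm per rad. A cam holds it where it is left; turning takes about 0.1 N m. The value that makes the tier level depends on the rear leg, so it varies.
- knob_right (a joint): The same for the right knob and right foot.
- kettle_handle (a point): Centre of the kettle's rigid handle: a black bar 90 mm long (x, spout side +x), 16 mm wide (y), 16 mm deep, 168 mm straight above the middle of the base, its underside 37 mm clear of the lid's knob.
- kettle: Aluminium kettle, 128 mm across, spout reaching 100 mm to its +x with a small hinged flap at the mouth; 0.4 to 0.7 kg. It stands on the ledge to the left or right of the rack. Origin in the middle of its underside, z up.
- kettle_base (a point): Middle of the kettle's flat underside, 110 mm across.
- cup_a_center (a point): Centre of a white ceramic cup, 72 mm across, 65 mm high, standing on the rack's lower tier under the top tier.
- cup_b_center (a point): A second such cup, on the lower tier.
- cup_c_center (a point): A third such cup, on the ledge beside the rack (left).
- cup_d_center (a point): A fourth such cup, on the ledge beside the rack (right).
- saucers_center (a point): Centre of a pile of five glass saucers, 132 mm across, 47 mm high, on the ledge on the side of the rack away from the kettle.

How it is judged:
On the way:
1. the top tier is level within half a degree, with the kettle not yet on it and the robot clear of the tier and the knobs (angle between deck's own z axis and vertical below 0.0087 rad and contact force between kettle and deck below 0.1 N and contact force between each of the arm, the fingers and anything else below 0.1 N), for 0.2 s.
At the end, for the whole second after the job is handed in: The top tier is still level within half a degree, and the kettle stands on it upright, let go and at rest, its middle within 30 mm of the tier's middle (angle between deck's own z axis and vertical below 0.0087 rad and horizontal distance between kettle_base and deck_center below 0.03 m and z of kettle_base in the frame of deck_center between -0.004 and 0.004 m and angle between kettle's own z axis and vertical below 0.03 rad and linear speed of kettle below 0.02 m/s and contact force between kettle and deck above 1 N); the robot touches nothing.
It fails at once if a cup or the saucer pile is shifted by more than 30 mm (distance of any of cup_a_center, cup_b_center, cup_c_center, cup_d_center, saucers_center from where it was at the start of the episode above 0.03 m).
It fails at once if the kettle is tipped more than 25 degrees (angle between kettle's own z axis and vertical above 0.44 rad).
It fails at once if the kettle is let go while its base is over 8 mm above the tier, or strikes down on it at over 0.25 m/s ((horizontal distance between kettle_base and deck_center below 0.12 m and z of kettle_base in the frame of deck_center above 0.008 m and contact force between the fingers and kettle below 0.1 N) or (horizontal distance between kettle_base and deck_center below 0.12 m and z of kettle_base in the frame of deck_center below 0.006 m and linear speed of kettle above 0.25 m/s)).
It also fails if it takes over 72 s, if anything falls off the work surface, if the arm or the gripper's body presses on something with over 40 N, if the wrist force passes 120 N, or if a joint passes its speed limit or range.

## Robot

A 6-joint arm with a two-finger parallel gripper is mounted at the origin on the work surface. World frame = base frame: x ahead of the robot, y to its left, z up, the work surface at z = 0. Lengths are in m, angles in rad, forces in N, time in s.
With the tool pointing down it reaches from about 0.375 to 0.975 m from the base axis. Payload 3.8 kg.
Tool frame: the origin (TCP) lies midway between the tips of the shut fingers; the grasp point (between the pads) lies 19 mm behind it; z points along the fingers, y is the direction in which the jaws open and shut (so a half turn about z gives the same grasp; the last joint's range is limited). The gripper opens to 85 mm and grips with 20 to 120 N. Pads are 22 mm wide; open, the fingers measure 114 mm over their backs; the gripper's body (76 mm by 85 mm) begins 54 mm behind the grasp point. The pads swing forward as they close: fully open they stand 13 mm farther back than shut.
Start: joints at [-1.142, 0.264, 1.604, -0, 1.274, -0.037], TCP at [0.303, -0.603, 0.231] pointing down, gripper open.
Joint ranges: [-2.63, 2.63], [-0.94, 2.18], [0.31, 2.57], [-1.31, 4.45], [0, 2.66], [-2.55, 2.55]. Speed limits (rad/s): [2.57, 2.57, 3.14, 3.14, 3.14, 3.14].

## Interface

Orientations are given as a rotation vector (axis times angle).
In Python, from workcell import bot gives the robot as it stands.
- The arm moves only by the shell command python3 -m inch 'ROWS' [FORCE]. ROWS is JSON, a list of rows, each an object of numbers: "dx", "dy", "dz": the shift along the tool's x, y, z in m; "ax", "ay", "az": the turn, a rotation vector about the tool's x, y, z in degrees; "fingers": the opening, from -1 (shut) to 1 (fully open). A call has 1 to 20 rows; each row is the pose to reach, as a shift and turn from the pose measured when the call began, along the tool's axes at that moment; what a row does not reach only later rows make up. A row lasts 1/8 s, in which the tool goes at most 62.5 mm and 10.7 degrees, less where a joint would pass 70% of its speed; a pose out of reach is approached as far as the arm can. A call with a gripper value outside its range is refused whole. The fingers move at their own pace and stop on an object; FORCE is the grip in N (left out, the last holds). Time passes only in rows, so rows that repeat a pose let the fingers close. It gives the time, the measured TCP pose, the force and the opening at its end, in the units of the state.
- bot.read_state(): the state, without advancing time (a new reading comes with each control period).
- bot.read_camera(name): name is "side" or "top"; returns (picture, depth): 420x560x3 uint8, blue, green, red; 420x560 float32, m along the optical axis (not along the pixel's ray), 0 where there is no reading.
- bot.get_calibration(name): a dict with "intrinsics" (3x3 intrinsics, pixels), "distortion" ([k1, k2, p1, p2, k3] as OpenCV has them; the pictures are not rectified), "view" (4x4, takes a point from world to camera coordinates). Camera axes: x right, y down, z forward; pixel columns grow to the right and rows downward; lengths in m; the calibration is good to about 2 mm. A picture is of the moment at which its call begins. get_calibration takes no time and is no camera call.
- bot.finish_job(): hands the job in, once; it reports no verdict.
Trained networks look in the newest picture that a camera, given by its name, has taken for a name from the list of things; names that differ only in an ending like _2 or _b are one class to them, and where a whole thing is asked for, a point or a joint stands for the part that bears it (a point fixed in the world has none). Each returns a list of dicts, best first, with "p" (0 to 1); they miss things now and then, are a little off and sometimes report something else, mostly with a low value. They report only what shows in the picture. A call takes as long as a camera call.
- bot.masks_of(camera, thing): "region" (420x560 bool, what is visible of it) and "box" ([left, top, right, bottom] in pixels, round what is visible of it).
The state is a dict: "time": time; "q": joint angles; "joint_vel": joint speeds; "joint_torque": joint torques, N m; "tool_pos": TCP position; "tcp_rot": TCP orientation; "wrist_force": force on the tool from outside, world axes, zero at the start; "torque": the same for the moment, N m; "width": opening from 0.0 (shut) to 1.0 (fully open).
Only numpy, scipy, OpenCV 4.12 (cv2) and the standard library are available. Lean on these libraries where they do the work, as an engineer would, in place of code of your own. Each camera call takes 0.05 s, during which the arm holds its last target. There are 200 camera calls.

## Working session

There is one attempt and no reset: what is moved stays moved. The work goes in short steps, Python scripts to look and compute and a shell command to move; the robot and the scene stay as the last step left them, time stands still between calls to the robot, and variables do not carry over. Pictures are saved under pics/ and viewed, about 8 in all and at most 12, crops included, and the job is handed in when it is done.

```bash
ls; mkdir -p pics
python3 - <<'E'
from workcell import bot
import cv2,numpy as np
for n in("side","top"):
    im,d=bot.read_camera(n); cv2.imwrite(f"pics/{n}0.png",im); np.save(f"{n}0.npy",d)
    c=bot.get_calibration(n); print(n,c)
print(bot.read_state())
E
```

```text
pics
side {'intrinsics': array([[534.4020302 ,   0.        , 285.56018799],
       [  0.        , 534.4020302 , 215.41634921],
       [  0.        ,   0.        ,   1.        ]]), 'distortion': array([-0.17595749,  0.        ,  0.        ,  0.        ,  0.        ]), 'view': array([[ 0.99596512, -0.08870941, -0.01356913, -0.61284743],
       [-0.070662  , -0.6819959 , -0.72793438,  0.13094142],
       [ 0.05532054,  0.72595608, -0.68551252,  1.43209322],
       [ 0.        ,  0.        ,  0.        ,  1.        ]])}
top {'intrinsics': array([[422.46002839,   0.        , 278.36104859],
       [  0.        , 422.46002839, 202.15134862],
       [  0.        ,   0.        ,   1.        ]]), 'distortion': array([-0.0522465,  0.       ,  0.       ,  0.       ,  0.       ]), 'view': array([[ 0.02131145, -0.99953573,  0.02177474, -0.03511941],
       [-0.98059068, -0.02514352, -0.19444721,  0.60209163],
       [ 0.19490443, -0.01720816, -0.98067127,  1.04728955],
       [ 0.        ,  0.        ,  0.        ,  1.        ]])}
{'time': 0.1, 'q': array([-1.14189990e+00,  2.64660089e-01,  1.60525478e+00,  2.08337920e-05,
        1.27372223e+00, -3.69089959e-02]), 'joint_vel': array([-6.49496441e-05, -2.71445364e-03, -3.62381719e-03,  1.87845370e-03,
        1.27069878e-03,  9.76236192e-04]), 'joint_torque': array([ 7.96000204e-04, -5.16706860e+01, -3.68589163e+01,  2.84287768e-05,
        6.28209280e-03, -2.03627941e-07]), 'tool_pos': array([ 0.30288949, -0.60247184,  0.23008912]), 'tcp_rot': array([-3.05481858e+00, -7.24615389e-01,  5.94330416e-04]), 'wrist_force': array([ 0.08934393, -0.8227973 , -0.11324662]), 'torque': array([-0.00546487, -0.0562097 ,  0.02146581]), 'width': 1.003674942918664}
```

View pics/side0.png

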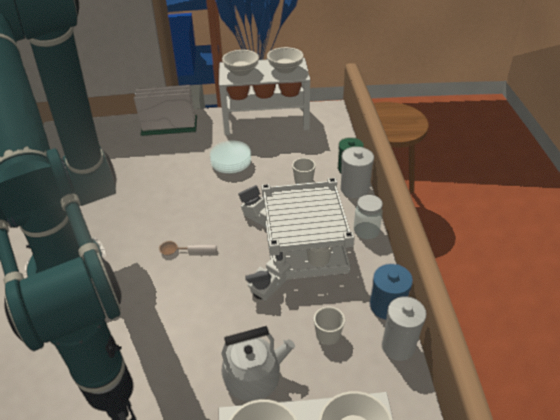

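View pics/top0.png

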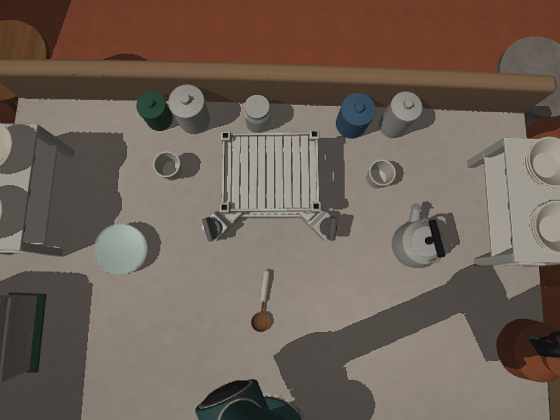

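Side view: rack at about (308,215), left knob (252,197), right knob (262,283), kettle handle (247,336). Top view: knobs at (212,228) and (330,228), kettle handle at (437,240). Next I'll measure these from depth.

```bash
cat > h.py <<'E'
from workcell import bot
import cv2,numpy as np
from scipy.spatial.transform import Rotation as R
def cloud(n,d,m):
    c=bot.get_calibration(n); v,u=np.nonzero(m&(d>0))
    p=cv2.undistortPoints(np.c_[u,v].astype(float).reshape(-1,1,2),c["intrinsics"],c["distortion"]).reshape(-1,2)
    z=d[v,u]; X=np.c_[p*z[:,None],z]; V=c["view"]
    return (X-V[:3,3])@V[:3,:3], u,v
def plane(P,t=.004,it=4):  # z=a x+b y+c, robust
    k=np.ones(len(P),bool)
    for _ in range(it+4):
        c=P[k].mean(0); A=np.c_[P[k,:2]-c[:2],np.ones(k.sum())]; s=np.linalg.lstsq(A,P[k,2],rcond=None)[0]
        r=P[:,2]-(P[:,:2]-c[:2])@s[:2]-s[2]; k=abs(r)<max(t,0)
    return s,c,k,r
E
python3 - <<'E'
from h import *
for n in("side","top"):
    d=np.load(n+"0.npy")
    for t in("rack","deck","knob_left_grip","knob_right_grip","kettle_handle","kettle","cup_a_center","cup_c_center","cup_d_center","saucers_center"):
        for m in bot.masks_of(n,t)[:4]:
            if m["p"]<.3: continue
            P,u,v=cloud(n,d,m["region"])
            if len(P)<8: continue
            print(n,t,round(m["p"],2),m["box"],len(P),P.mean(0).round(3),np.percentile(P,[3,97],axis=0).round(3).tolist())
            if m["p"]>.5: np.save(f"m_{n}_{t}_{int(m['box'][0])}.npy",m["region"])
    P,u,v=cloud(n,d,np.ones(d.shape,bool)); k=(abs(P[:,2])<.01)&(P[:,0]>.3)&(P[:,0]<.8)&(abs(P[:,1])<.4)
    s,c,_,r=plane(P[k]); print("table",s,c,r.std())
print(bot.read_state()["time"])
E
```

```text
side rack 0.8 [236.8, 177.3, 355.5, 301.2] 8623 [ 0.644 -0.024  0.086] [[0.519, -0.167, 0.011], [0.763, 0.142, 0.132]]
side deck 0.69 [262.5, 176.0, 353.3, 261.1] 5405 [ 0.668 -0.003  0.115] [[0.57, -0.119, 0.105], [0.765, 0.12, 0.135]]
side knob_left_grip 0.63 [237.7, 182.8, 258.2, 203.8] 319 [0.527 0.148 0.069] [[0.499, 0.127, 0.05], [0.552, 0.166, 0.088]]
side knob_right_grip 0.62 [222.7, 327.2, 294.1, 402.3] 3678 [ 0.51  -0.413  0.093] [[0.453, -0.454, 0.02], [0.58, -0.367, 0.177]]
side knob_right_grip 0.58 [246.0, 274.2, 271.4, 290.5] 334 [ 0.537 -0.165  0.069] [[0.508, -0.175, 0.048], [0.561, -0.155, 0.091]]
side kettle_handle 0.66 [222.5, 327.7, 297.4, 402.9] 3796 [ 0.51  -0.412  0.092] [[0.452, -0.454, 0.011], [0.58, -0.362, 0.177]]
side kettle 0.79 [219.4, 326.1, 294.4, 404.7] 3735 [ 0.51  -0.412  0.092] [[0.451, -0.454, 0.015], [0.578, -0.365, 0.177]]
side cup_c_center 0.85 [293.8, 159.4, 318.7, 185.2] 550 [0.695 0.274 0.045] [[0.665, 0.24, 0.001], [0.727, 0.314, 0.069]]
side cup_c_center 0.34 [244.4, 273.9, 271.0, 289.5] 330 [ 0.537 -0.165  0.07 ] [[0.508, -0.175, 0.048], 
[... 1280 characters left out ...]
5, 205.9, 446.2, 266.2] 2260 [ 0.505 -0.373  0.099] [[0.449, -0.418, 0.025], [0.582, -0.332, 0.179]]
top cup_c_center 0.85 [155.0, 149.8, 180.8, 181.9] 627 [0.702 0.283 0.034] [[0.665, 0.247, 0.004], [0.728, 0.31, 0.068]]
top cup_c_center 0.36 [390.4, 205.1, 442.7, 266.3] 2185 [ 0.505 -0.373  0.1  ] [[0.45, -0.414, 0.037], [0.581, -0.332, 0.179]]
top cup_d_center 0.6 [367.0, 161.8, 396.3, 190.5] 629 [ 0.694 -0.299  0.034] [[0.658, -0.326, 0.003], [0.722, -0.264, 0.068]]
top saucers_center 0.69 [93.2, 225.2, 149.4, 272.9] 2160 [0.473 0.388 0.042] [[0.416, 0.328, 0.022], [0.529, 0.448, 0.05]]
table [ 0.00106486 -0.00027778  0.00132916] [0.51123899 0.00088684 0.00132916] 0.00222642186507072
1.1
```

```bash
cat > m.py <<'E'
from h import *
import sys
def deck(dd,verbose=1):
    o=[]
    for n,d in dd.items():
        P,u,v=cloud(n,d,np.ones(d.shape,bool))
        k=(P[:,0]>.575)&(P[:,0]<.76)&(abs(P[:,1]-.003)<.105)&(P[:,2]>.095)&(P[:,2]<.124)
        s,c,kk,r=plane(P[k],.004); print("deck",n,"slope x,y deg",np.degrees(np.arctan(s[:2])).round(3),"z at mid",s[2]+(np.array([.668,.003])-c[:2])@s[:2],kk.sum(),r[kk].std().round(4))
def knob(dd,xy):
    Q=[]
    for n,d in dd.items():
        P,u,v=cloud(n,d,np.ones(d.shape,bool))
        k=(np.hypot(*(P[:,:2]-xy).T)<.05)&(P[:,2]>.055)&(P[:,2]<.105); Q.append((P[k],u[k],v[k]))
    return Q
E
python3 - <<'E'
from m import *
dd={n:np.load(n+"0.npy") for n in("side","top")}
deck(dd)
A=[]
for n,d in dd.items():
    P,u,v=cloud(n,d,np.ones(d.shape,bool)); k=(abs(P[:,0]-.668)<.14)&(abs(P[:,1]-.003)<.16)&(P[:,2]>.113)
    # rim/sockets outline
    A.append(P[k]); r=cv2.minAreaRect((P[k][:,:2]*1000).astype(np.float32)); print(n,r)
    k=k&(P[:,2]>.122); Q=P[k]
    for sx in(-1,1):
        for sy in(-1,1):
            j=(np.sign(Q[:,0]-.668)==sx)&(np.sign(Q[:,1]-.003)==sy); print(sx,sy,j.sum(),np.median(Q[j],axis=0).round(4) if j.any() else 0)
for t,xy,sg in(("left",(.527,.148),1),("right",(.537,-.152),-1)):
  for n,d in dd.items():
    import glob
    for f in sorted(glob.glob(f"m_{n}_knob_{t}_grip_*.npy")):
        P,u,v=cloud(n,d,np.load(f)); P=P[np.hypot(*(P[:,:2]-xy).T)<.06]
        if len(P)<100: continue
        ax=np.array([-np.sin(np.radians(25))/2**.5,sg*np.sin(np.radians(25))/2**.5,np.cos(np.radians(25))])
        h=P@ax; top=np.percentile(h,97); print(t,n,len(P),"h",np.percentile(h,[3,25,50,75,97]).round(4))
        T=P[h>top-.008]; c,V,_=cv2.PCACompute2(T,None)[0:3] if 0 else (T.mean(0),)+tuple(np.linalg.svd(T-T.mean(0))[1:])
        print("  c",c.round(4),"ext",(np.ptp((T-c)@_[0] if _ is not None else 0)) , "dir",_[0].round(3),"n",_[2].round(3),"n.ax",abs(_[2]@ax).round(3),len(T))
for n,d in dd.items():
    P,u,v=cloud(n,d,np.ones(d.shape,bool)); k=(P[:,2]>.155)&(np.hypot(P[:,0]-.51,P[:,1]+.39)<.1)&(P[:,2]<.2)
    Q=P[k]; r=cv2.minAreaRect((Q[:,:2]*1000).astype(np.float32)); w=np.linalg.svd(Q-Q.mean(0),full_matrices=False)[2][0]
    print("handle",n,len(Q),r,Q.mean(0).round(4),np.percentile(Q[:,2],[5,50,95]).round(4),w.round(3))
    k=(P[:,2]>.06)&(P[:,2]<.12)&(np.hypot(P[:,0]-.51,P[:,1]+.39)<.1); print(" body",cv2.minEnclosingCircle((P[k][:,:2]*1000).astype(np.float32)),np.percentile(P[k],[1,99],axis=0).round(3).tolist())
E
```

```text
deck side slope x,y deg [ 0.773 -2.719] z at mid 0.11480043992666582 3414 0.0018
deck top slope x,y deg [ 0.88  -2.692] z at mid 0.11587636067751692 4898 0.0017
side ((667.328857421875, 2.3265533447265625), (208.5169677734375, 255.85829162597656), 1.6105155944824219)
-1 -1 300 [ 0.5868 -0.1158  0.1299]
-1 1 104 [0.5699 0.1048 0.1254]
1 -1 375 [ 0.7502 -0.1121  0.1302]
1 1 133 [0.7596 0.1075 0.1272]
top ((668.72509765625, 3.7684555053710938), (210.42059326171875, 247.06509399414062), 1.5373085737228394)
-1 -1 340 [ 0.5846 -0.1051  0.1304]
-1 1 190 [0.571  0.1066 0.1261]
1 -1 501 [ 0.7496 -0.095   0.1265]
1 1 235 [0.7608 0.1105 0.1277]
left side 312 h [-0.0694 -0.0609 -0.0504 -0.0386 -0.0311]
  c [0.5217 0.1542 0.0835] ext 0.05966453660192919 dir [-0.931 -0.306 -0.201] n [ 0.23  -0.062 -0.971] n.ax 0.968 82
left top 332 h [-0.0697 -0.0611 -0.0478 -0.0333 -0.0296]
  c [0.5215 0.1567 0.0844] ext 0.05855831618144767 dir [-0.936 -0.274 -0.22 ] n [-0.257  0.106  0.961] n.ax 0.979 126
right side 334 h [-0.0685 -0.0621 -0.0483 -0.0349 -0.0298]
  c [ 0.5299 -0.1645  0.0836] ext 0.0578138086126
[... 159 characters left out ...]
 ext 0.05691322574589583 dir [-0.953  0.041 -0.301] n [-0.304 -0.131  0.944] n.ax 0.985 123
handle side 444 ((503.6134948730469, -394.0215759277344), (93.8593978881836, 18.92345428466797), 14.67927360534668) [ 0.5041 -0.3961  0.1732] [0.1629 0.1751 0.1785] [-0.976 -0.218 -0.011]
 body ((523.6859741210938, -390.36871337890625), 80.95769500732422) [[0.449, -0.451, 0.061], [0.594, -0.359, 0.116]]
handle top 307 ((503.24237060546875, -392.4072570800781), (94.90245056152344, 17.74049949645996), 11.698101997375488) [ 0.5049 -0.3907  0.1753] [0.1651 0.1768 0.18  ] [-0.978 -0.206  0.002]
 body ((523.654541015625, -385.7825927734375), 79.7058334350586) [[0.448, -0.441, 0.062], [0.597, -0.333, 0.114]]
```

```bash
python3 -c "
import cv2
a=cv2.imread('pics/side0.png')[165:315,225:365];b=cv2.imread('pics/top0.png')[120:250,195:345]
a=cv2.resize(a,(400,430),interpolation=cv2.INTER_CUBIC);b=cv2.resize(b,(400,347),interpolation=cv2.INTER_CUBIC)
b=cv2.copyMakeBorder(b,0,83,0,0,0)
cv2.imwrite('pics/crop1.png',cv2.hconcat([a,b]))"
```

```text
(no output)
```

View pics/crop1.png

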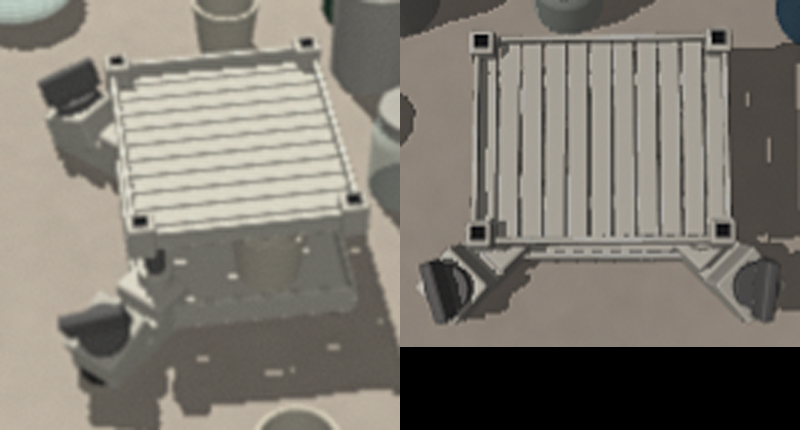

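Crop: both grey wings are clear of the rack, with the left wing across the slope and the right one about 45° to it. The deck is low at the left by about 2.7° and at the front by about 0.8°. That means turning the left knob about +1.38 rad (−1.02→0.36) and the right knob about −0.47 rad (0.81→0.34). I'll start with the right knob.

```bash
cat > g.py <<'E'
from h import *
import sys
YAW=np.radians(1.6); RZ=R.from_euler("z",YAW).as_matrix()
G={"l":np.array([.5253,.1535,.0735]),"r":np.array([.5345,-.158,.074])}
def knobframe(s,a):
    sg=1 if s=="l" else -1; t=np.radians(25)
    o=RZ@np.array([-1,sg,0])/2**.5; ax=np.sin(t)*o+np.cos(t)*np.array([0,0,1])
    d0=np.cos(t)*o-np.sin(t)*np.array([0,0,1]); cw=np.cross(d0,ax)  # clockwise seen onto the knob
    return ax, np.cos(a)*d0+np.sin(a)*cw
def knobpose(s,a,back,flip):   # back: TCP distance out along axis from the grip centre
    ax,w=knobframe(s,a); z=-ax; x=w*flip; return G[s]+back*ax,np.c_[x,np.cross(z,x),z]
def delta(pos,M):
    st=bot.read_state(); T=R.from_rotvec(st["tcp_rot"]).as_matrix()
    d=T.T@(pos-st["tool_pos"]); a=np.degrees(R.from_matrix(T.T@M).as_rotvec())
    print("d",d.round(4),"a",a.round(1),"rows>=",np.ceil(max(np.linalg.norm(d)/.0625,np.linalg.norm(a)/10.7)),"t",round(st["time"],2),"F",np.round(st["wrist_force"],1),"w",round(st["width"],3))
E
python3 - <<'E'
from g import *
ax,w=knobframe("r",0.81);print(w, knobframe("l",-1.02)[1])
for f in(1,-1):
    p,M=knobpose("r",.81,.09,f); print(M[:,1]); delta(p,M)
E
```

```text
[-0.95560819  0.04361376 -0.29139463] [-0.93010941 -0.29321345 -0.22118401]
[-0.04994923  0.95068907  0.30609699]
d [ 0.3708 -0.2808  0.0757] a [ -28.7   18.7 -150.3] rows>= 15.0 t 1.1 F [ 0.8  0.3 -0.4] w 1.0
[ 0.04994923 -0.95068907 -0.30609699]
d [ 0.3708 -0.2808  0.0757] a [13.8 21.1 26.1] rows>= 8.0 t 1.1 F [ 0.8  0.3 -0.4] w 1.0
```

```bash
python3 -m inch '[{"dx":0.06,"dz":-0.05,"fingers":0},{"dx":0.12,"dy":-0.04,"dz":-0.07,"az":8,"fingers":0},{"dx":0.17,"dy":-0.07,"dz":-0.07,"az":17,"fingers":0},{"dx":0.22,"dy":-0.11,"dz":-0.07,"az":26,"fingers":0},{"dx":0.27,"dy":-0.15,"dz":-0.07,"az":26,"fingers":0},{"dx":0.31,"dy":-0.19,"dz":-0.07,"az":26,"fingers":0},{"dx":0.35,"dy":-0.24,"dz":-0.05,"ax":7,"ay":10,"az":26,"fingers":0},{"dx":0.37,"dy":-0.28,"dz":0,"ax":14,"ay":21,"az":26,"fingers":0},{"dx":0.371,"dy":-0.281,"dz":0.05,"ax":13.8,"ay":21.1,"az":26.1,"fingers":0},{"dx":0.371,"dy":-0.281,"dz":0.076,"ax":13.8,"ay":21.1,"az":26.1,"fingers":0},{"dx":0.371,"dy":-0.281,"dz":0.076,"ax":13.8,"ay":21.1,"az":26.1,"fingers":0},{"dx":0.371,"dy":-0.281,"dz":0.076,"ax":13.8,"ay":21.1,"az":26.1,"fingers":0},{"dx":0.371,"dy":-0.281,"dz":0.076,"ax":13.8,"ay":21.1,"az":26.1,"fingers":0}]' 40; python3 -c "
from g import *
for b in(.09,-.011): delta(*knobpose('r',.81,b,-1))
im,_=bot.read_camera('top'); im2,_=bot.read_camera('side')
cv2.imwrite('pics/a.png',cv2.hconcat([cv2.resize(im[100:300,230:430],(400,400)),cv2.resize(im2[180:330,200:350],(400,400))]))"
```

```text
d [ 0.3708 -0.2808  0.0757] a [13.8 21.1 26.1] rows>= 8.0 t 1.1 F [ 0.8  0.3 -0.4] w 1.0
d [ 0.411  -0.2953  0.1672] a [13.8 21.1 26.1] rows>= 9.0 t 1.1 F [ 0.8  0.3 -0.4] w 1.0invalid input at $[0]: expected keys dx, dy, dz, ax, ay, az, fingers
```

View pics/a.png

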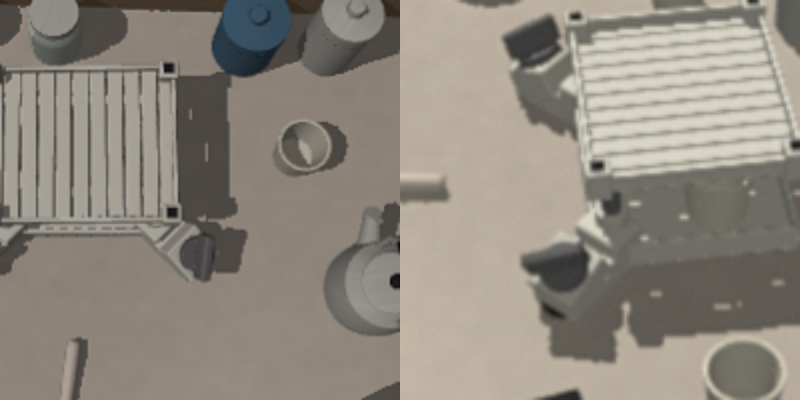

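The picture shows the unmoved scene because the call was refused: every row needs all seven keys. I'll send it again.

```bash
python3 -m inch '[{"dx":0.06,"dy":0,"dz":-0.05,"ax":0,"ay":0,"az":0,"fingers":0},{"dx":0.12,"dy":-0.04,"dz":-0.07,"ax":0,"ay":0,"az":8,"fingers":0},{"dx":0.17,"dy":-0.07,"dz":-0.07,"ax":0,"ay":0,"az":17,"fingers":0},{"dx":0.22,"dy":-0.11,"dz":-0.07,"ax":0,"ay":0,"az":26,"fingers":0},{"dx":0.27,"dy":-0.15,"dz":-0.07,"ax":0,"ay":0,"az":26,"fingers":0},{"dx":0.31,"dy":-0.19,"dz":-0.07,"ax":0,"ay":0,"az":26,"fingers":0},{"dx":0.35,"dy":-0.24,"dz":-0.05,"ax":7,"ay":10,"az":26,"fingers":0},{"dx":0.37,"dy":-0.28,"dz":0,"ax":14,"ay":21,"az":26,"fingers":0},{"dx":0.371,"dy":-0.281,"dz":0.05,"ax":13.8,"ay":21.1,"az":26.1,"fingers":0},{"dx":0.371,"dy":-0.281,"dz":0.076,"ax":13.8,"ay":21.1,"az":26.1,"fingers":0},{"dx":0.371,"dy":-0.281,"dz":0.076,"ax":13.8,"ay":21.1,"az":26.1,"fingers":0},{"dx":0.371,"dy":-0.281,"dz":0.076,"ax":13.8,"ay":21.1,"az":26.1,"fingers":0},{"dx":0.371,"dy":-0.281,"dz":0.076,"ax":13.8,"ay":21.1,"az":26.1,"fingers":0}]' 40; python3 -c "
from g import *
for b in(.09,-.011): delta(*knobpose('r',.81,b,-1))
print(bot.read_state()['q'])
im,_=bot.read_camera('top'); im2,_=bot.read_camera('side')
cv2.imwrite('pics/b.png',cv2.hconcat([cv2.resize(im[100:300,230:430],(400,400)),cv2.resize(im2[180:330,200:350],(400,400))]))"
```

```text
time: 2.82
tool_pos: [0.5101, -0.1867, 0.1579]
tcp_rot: [-2.796, -0.005, -0.431]
wrist_force: [0.2, -0.1, 1.3]
width: 0.5
d [-0.0024 -0.0004  0.0019] a [ 0.1 -0.2  0.1] rows>= 1.0 t 2.83 F [ 0.2 -0.1  1.3] w 0.5
d [-0.0027 -0.0007  0.1029] a [ 0.1 -0.2  0.1] rows>= 2.0 t 2.83 F [ 0.2 -0.1  1.3] w 0.5
[-0.67161885  0.03041321  2.07689153  0.50684118  1.04973886  0.63548263]
```

View pics/b.png

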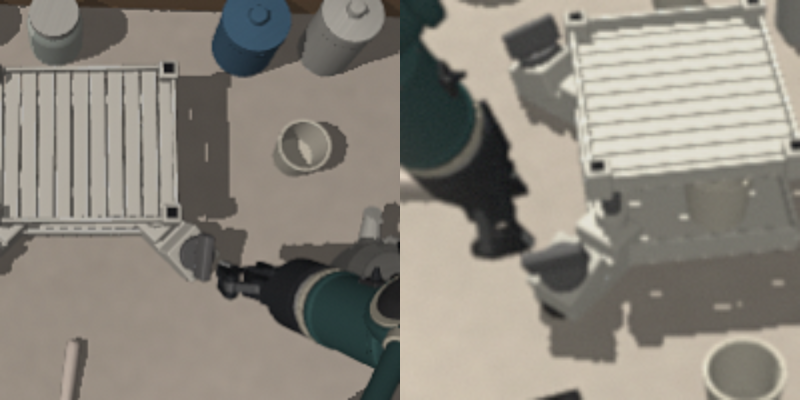

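Tool is aligned out along the slant. Now I go in and close.

```bash
python3 -m inch '[{"dx":-0.0025,"dy":-0.0005,"dz":0.04,"ax":0,"ay":0,"az":0,"fingers":0},{"dx":-0.0025,"dy":-0.0005,"dz":0.075,"ax":0,"ay":0,"az":0,"fingers":0},{"dx":-0.0025,"dy":-0.0005,"dz":0.102,"ax":0,"ay":0,"az":0,"fingers":0},{"dx":-0.0025,"dy":-0.0005,"dz":0.102,"ax":0,"ay":0,"az":0,"fingers":0},{"dx":-0.0025,"dy":-0.0005,"dz":0.102,"ax":0,"ay":0,"az":0,"fingers":-1},{"dx":-0.0025,"dy":-0.0005,"dz":0.102,"ax":0,"ay":0,"az":0,"fingers":-1},{"dx":-0.0025,"dy":-0.0005,"dz":0.102,"ax":0,"ay":0,"az":0,"fingers":-1},{"dx":-0.0025,"dy":-0.0005,"dz":0.102,"ax":0,"ay":0,"az":0,"fingers":-1},{"dx":-0.0025,"dy":-0.0005,"dz":0.102,"ax":0,"ay":0,"az":0,"fingers":-1}]' 40; python3 -c "
from g import *
delta(*knobpose('r',.81,-.011,-1)); delta(*knobpose('r',.34,-.011,-1)); print(bot.read_state()['torque'])"
```

```text
time: 4.05
tool_pos: [0.5383, -0.1565, 0.0658]
tcp_rot: [-2.798, -0.005, -0.435]
wrist_force: [-2.0, -5.1, 4.4]
width: 0.155
d [-0.0011 -0.0013  0.002 ] a [ 0.3 -0.3  0.1] rows>= 1.0 t 4.05 F [-2.  -5.1  4.4] w 0.155
d [-0.0011 -0.0013  0.002 ] a [  0.4  -0.2 -26.8] rows>= 3.0 t 4.05 F [-2.  -5.1  4.4] w 0.155
[-0.9264278   0.26897055 -0.27232185]
```

```bash
python3 -m inch '[{"dx":0,"dy":0,"dz":0,"ax":0,"ay":0,"az":-7,"fingers":-1},{"dx":0,"dy":0,"dz":0,"ax":0,"ay":0,"az":-14,"fingers":-1},{"dx":0,"dy":0,"dz":0,"ax":0,"ay":0,"az":-21,"fingers":-1},{"dx":0,"dy":0,"dz":0,"ax":0,"ay":0,"az":-27,"fingers":-1},{"dx":0,"dy":0,"dz":0,"ax":0,"ay":0,"az":-27,"fingers":-1},{"dx":0,"dy":0,"dz":0,"ax":0,"ay":0,"az":-27,"fingers":-1},{"dx":0,"dy":0,"dz":0,"ax":0,"ay":0,"az":-27,"fingers":-1}]'; python3 -c "
from g import *
from m import deck
delta(*knobpose('r',.34,-.011,-1));print(bot.read_state()['torque'])
deck({n:bot.read_camera(n)[1] for n in('side','top')})"
```

```text
time: 4.92
tool_pos: [0.5381, -0.1562, 0.0659]
tcp_rot: [-2.781, -0.672, -0.538]
wrist_force: [-3.0, -0.0, 2.2]
width: 0.153
d [-0.0005 -0.0013  0.0021] a [ 0.4 -0.1  0.1] rows>= 1.0 t 4.92 F [-3.  -0.   2.2] w 0.153
[-0.29667679  0.34957023  0.08381841]
deck side slope x,y deg [ 1.276 -1.944] z at mid 0.11415738276811961 3462 0.0018
deck top slope x,y deg [ 1.274 -1.978] z at mid 0.1152327525056974 4908 0.0017
```

```bash
python3 -m inch '[{"dx":0,"dy":0,"dz":0,"ax":0,"ay":0,"az":0,"fingers":0},{"dx":0,"dy":0,"dz":0,"ax":0,"ay":0,"az":0,"fingers":0},{"dx":0,"dy":0,"dz":0,"ax":0,"ay":0,"az":0,"fingers":0},{"dx":0,"dy":0,"dz":-0.04,"ax":0,"ay":0,"az":0,"fingers":0},{"dx":0,"dy":0,"dz":-0.09,"ax":0,"ay":0,"az":0,"fingers":0},{"dx":0,"dy":0,"dz":-0.13,"ax":0,"ay":0,"az":0,"fingers":0},{"dx":0,"dy":0,"dz":-0.13,"ax":0,"ay":0,"az":0,"fingers":0}]'; python3 -c "
from g import *
print(bot.read_state()['q'])
for f in(1,-1):
  delta(*knobpose('l',-1.02,.09,f)); print(knobpose('l',-1.02,.09,f)[1][:,1])
"
```

```text
time: 5.9
tool_pos: [0.5015, -0.198, 0.1877]
tcp_rot: [-2.786, -0.673, -0.546]
wrist_force: [-0.1, -0.4, 0.1]
width: 0.497
[-0.69999566 -0.00923807  2.05691147  0.49203815  1.10382507  0.16914969]
d [ 0.1323 -0.3261  0.1408] a [  18.   -47.9 -166.1] rows>= 17.0 t 5.9 F [-0.1 -0.4  0.1] w 0.497
[-0.20151516  0.91088298 -0.36011641]
d [ 0.1323 -0.3261  0.1408] a [-32.  -12.    6.3] rows>= 7.0 t 5.9 F [-0.1 -0.4  0.1] w 0.497
[ 0.20151516 -0.91088298  0.36011641]
```

```bash
python3 -c "
from g import *
t=np.radians(20); y=np.array([np.cos(t),np.sin(t),0]); z=np.array([0,0,-1.]); M=np.c_[np.cross(y,z),y,z]
p=np.array([.45,0,.24]); delta(p,M)
p2,M2=knobpose('l',-1.02,.09,1); print(M.T@(p2-p),np.degrees(R.from_matrix(M.T@M2).as_rotvec()))
"
```

```text
d [ 0.0566 -0.2034 -0.0039] a [ 11.1 -25.  -81.4] rows>= 9.0 t 5.9 F [-0.1 -0.4  0.1] w 0.497
[0.15249843 0.10622814 0.0849323 ] [  7.5205841  -26.36480251 -83.58181402]
```

```bash
python3 -m inch '[{"dx":0.006,"dy":-0.022,"dz":0,"ax":1.2,"ay":-2.8,"az":-9,"fingers":0},{"dx":0.012,"dy":-0.045,"dz":0,"ax":2.4,"ay":-5.5,"az":-18,"fingers":0},{"dx":0.018,"dy":-0.068,"dz":0,"ax":3.7,"ay":-8.3,"az":-27,"fingers":0},{"dx":0.025,"dy":-0.09,"dz":0,"ax":4.9,"ay":-11,"az":-36,"fingers":0},{"dx":0.031,"dy":-0.113,"dz":0,"ax":6.1,"ay":-14,"az":-45,"fingers":0},{"dx":0.037,"dy":-0.135,"dz":0,"ax":7.4,"ay":-16.7,"az":-54,"fingers":0},{"dx":0.044,"dy":-0.158,"dz":0,"ax":8.6,"ay":-19.4,"az":-63,"fingers":0},{"dx":0.05,"dy":-0.18,"dz":0,"ax":9.8,"ay":-22,"az":-72,"fingers":0},{"dx":0.057,"dy":-0.203,"dz":-0.004,"ax":11.1,"ay":-25,"az":-81.4,"fingers":0},{"dx":0.057,"dy":-0.203,"dz":-0.004,"ax":11.1,"ay":-25,"az":-81.4,"fingers":0}]'; python3 -c "
from g import *
print(bot.read_state()['q'])
delta(*knobpose('l',-1.02,.09,1))
"
```

```text
time: 7.15
tool_pos: [0.4502, 0.002, 0.2395]
tcp_rot: [-1.796, -2.576, -0.0]
wrist_force: [0.0, 0.4, 0.3]
width: 0.502
[-5.13315403e-02 -1.78319250e-01  2.04883759e+00  5.81245586e-04
  1.27182700e+00 -4.04761942e-01]
d [0.1502 0.1061 0.0845] a [  7.6 -26.4 -83.3] rows>= 9.0 t 7.15 F [0.  0.4 0.3] w 0.502
```

```bash
python3 -m inch '[{"dx":0.02,"dy":0.005,"dz":0,"ax":0.8,"ay":-3,"az":-9,"fingers":0},{"dx":0.04,"dy":0.012,"dz":0,"ax":1.7,"ay":-6,"az":-18.5,"fingers":0},{"dx":0.06,"dy":0.025,"dz":0,"ax":2.5,"ay":-9,"az":-28,"fingers":0},{"dx":0.08,"dy":0.04,"dz":0,"ax":3.4,"ay":-12,"az":-37,"fingers":0},{"dx":0.1,"dy":0.055,"dz":0.01,"ax":4.2,"ay":-15,"az":-46,"fingers":0},{"dx":0.12,"dy":0.07,"dz":0.02,"ax":5,"ay":-18,"az":-55.5,"fingers":0},{"dx":0.135,"dy":0.085,"dz":0.04,"ax":6,"ay":-21,"az":-65,"fingers":0},{"dx":0.145,"dy":0.098,"dz":0.06,"ax":6.8,"ay":-24,"az":-74,"fingers":0},{"dx":0.15,"dy":0.106,"dz":0.08,"ax":7.6,"ay":-26.4,"az":-83.3,"fingers":0},{"dx":0.1502,"dy":0.106,"dz":0.0845,"ax":7.6,"ay":-26.4,"az":-83.3,"fingers":0},{"dx":0.1502,"dy":0.106,"dz":0.0845,"ax":7.6,"ay":-26.4,"az":-83.3,"fingers":0}]'; python3 -c "
from g import *
print(bot.read_state()['q'])
delta(*knobpose('l',-1.02,-.011,1))
"
```

```text
time: 8.52
tool_pos: [0.4973, 0.1787, 0.1543]
tcp_rot: [-0.364, 2.805, -0.488]
wrist_force: [-0.1, 0.4, -0.1]
width: 0.501
[ 0.56969995 -0.0059055   2.12072228 -0.51520001  0.9836226  -0.97869155]
d [-0.001   0.0006  0.1002] a [-0.  -0.2 -0.2] rows>= 2.0 t 8.53 F [-0.1  0.4 -0.1] w 0.501
```

```bash
python3 -m inch '[{"dx":-0.001,"dy":0.0005,"dz":0.04,"ax":0,"ay":0,"az":0,"fingers":0},{"dx":-0.001,"dy":0.0005,"dz":0.075,"ax":0,"ay":0,"az":0,"fingers":0},{"dx":-0.001,"dy":0.0005,"dz":0.1,"ax":0,"ay":0,"az":0,"fingers":0},{"dx":-0.001,"dy":0.0005,"dz":0.1,"ax":0,"ay":0,"az":0,"fingers":0},{"dx":-0.001,"dy":0.0005,"dz":0.1,"ax":0,"ay":0,"az":0,"fingers":-1},{"dx":-0.001,"dy":0.0005,"dz":0.1,"ax":0,"ay":0,"az":0,"fingers":-1},{"dx":-0.001,"dy":0.0005,"dz":0.1,"ax":0,"ay":0,"az":0,"fingers":-1},{"dx":-0.001,"dy":0.0005,"dz":0.1,"ax":0,"ay":0,"az":0,"fingers":-1},{"dx":-0.001,"dy":0.0005,"dz":0.1,"ax":0,"ay":0,"az":0,"fingers":-1}]' 40; python3 -c "
from g import *
delta(*knobpose('l',-1.02,-.011,1)); delta(*knobpose('l',.35,-.011,1))"
```

```text
time: 9.65
tool_pos: [0.5293, 0.1532, 0.065]
tcp_rot: [-0.363, 2.802, -0.48]
wrist_force: [-1.1, 6.9, -2.6]
width: 0.151
d [ 0.0018 -0.0021  0.0019] a [ 0.2  0.1 -0.3] rows>= 1.0 t 9.65 F [-1.1  6.9 -2.6] w 0.151
d [ 0.0018 -0.0021  0.0019] a [ 0.2 -0.1 78.2] rows>= 8.0 t 9.65 F [-1.1  6.9 -2.6] w 0.151
```

```bash
python3 -m inch '[{"dx":0,"dy":0,"dz":0,"ax":0,"ay":0,"az":9,"fingers":-1},{"dx":0,"dy":0,"dz":0,"ax":0,"ay":0,"az":18,"fingers":-1},{"dx":0,"dy":0,"dz":0,"ax":0,"ay":0,"az":27,"fingers":-1},{"dx":0,"dy":0,"dz":0,"ax":0,"ay":0,"az":36,"fingers":-1},{"dx":0,"dy":0,"dz":0,"ax":0,"ay":0,"az":45,"fingers":-1},{"dx":0,"dy":0,"dz":0,"ax":0,"ay":0,"az":54,"fingers":-1},{"dx":0,"dy":0,"dz":0,"ax":0,"ay":0,"az":63,"fingers":-1},{"dx":0,"dy":0,"dz":0,"ax":0,"ay":0,"az":71,"fingers":-1},{"dx":0,"dy":0,"dz":0,"ax":0,"ay":0,"az":78,"fingers":-1},{"dx":0,"dy":0,"dz":0,"ax":0,"ay":0,"az":78,"fingers":-1},{"dx":0,"dy":0,"dz":0,"ax":0,"ay":0,"az":78,"fingers":-1},{"dx":0,"dy":0,"dz":0,"ax":0,"ay":0,"az":78,"fingers":-1}]'; python3 -c "
from g import *
from m import deck
delta(*knobpose('l',.35,-.011,1));print(bot.read_state()['torque'])
deck({n:bot.read_camera(n)[1] for n in('side','top')})"
```

```text
time: 11.15
tool_pos: [0.5285, 0.1522, 0.0651]
tcp_rot: [1.421, 2.312, -0.122]
wrist_force: [-0.1, -4.3, -3.9]
width: 0.157
d [-0.001  -0.0009  0.0021] a [-0.  -0.1  0.3] rows>= 1.0 t 11.15 F [-0.1 -4.3 -3.9] w 0.157
[-0.53877541  0.2771505  -0.35033906]
deck side slope x,y deg [-0.09   0.015] z at mid 0.11577402669105799 3593 0.0018
deck top slope x,y deg [-0.001 -0.03 ] z at mid 0.11700536802225184 4888 0.0018
```

Level to about 0.1° in both cameras. Now I release, back off, and re-measure with the robot clear.

```bash
python3 -m inch '[{"dx":0,"dy":0,"dz":0,"ax":0,"ay":0,"az":0,"fingers":0},{"dx":0,"dy":0,"dz":0,"ax":0,"ay":0,"az":0,"fingers":0},{"dx":0,"dy":0,"dz":0,"ax":0,"ay":0,"az":0,"fingers":0},{"dx":0,"dy":0,"dz":-0.04,"ax":0,"ay":0,"az":0,"fingers":0},{"dx":0,"dy":0,"dz":-0.09,"ax":0,"ay":0,"az":0,"fingers":0},{"dx":0,"dy":0,"dz":-0.14,"ax":0,"ay":0,"az":0,"fingers":0},{"dx":0,"dy":0,"dz":-0.18,"ax":0,"ay":0,"az":0,"fingers":0},{"dx":0,"dy":0,"dz":-0.18,"ax":0,"ay":0,"az":0,"fingers":0}]'; python3 -c "
from g import *
from m import deck
deck({n:bot.read_camera(n)[1] for n in('side','top')})
print(bot.read_state()['q'])
t=np.radians(-77.7); y=np.array([np.cos(t),np.sin(t),0]); z=np.array([0,0,-1.]); M=np.c_[np.cross(y,z),y,z]
p=np.array([.5035,-.393,.27]); delta(p,M)
t=np.radians(-40); y=np.array([np.cos(t),np.sin(t),0]); M=np.c_[np.cross(y,z),y,z]
delta(np.array([.47,0,.27]),M)
"
```

```text
time: 12.25
tool_pos: [0.4751, 0.2067, 0.233]
tcp_rot: [1.419, 2.31, -0.11]
wrist_force: [-0.1, 0.0, -0.3]
width: 0.499
deck side slope x,y deg [ 0.057 -0.046] z at mid 0.11581294764681935 3599 0.0018
deck top slope x,y deg [-0.003  0.001] z at mid 0.11698618142382626 4886 0.0018
[ 0.6410583  -0.0913534   2.05432615 -0.47287496  1.14288951  0.36325693]
d [-0.5253 -0.2511  0.1437] a [ 27.3   8.7 102.7] rows>= 10.0 t 12.35 F [-0.2  0.1 -0.6] w 0.5
d [-0.1853 -0.0939  0.0203] a [21.1 15.7 65.8] rows>= 7.0 t 12.35 F [-0.2  0.1 -0.6] w 0.5
```

```bash
python3 -m inch '[{"dx":-0.026,"dy":-0.013,"dz":-0.01,"ax":3,"ay":2.2,"az":9.4,"fingers":0.2},{"dx":-0.053,"dy":-0.027,"dz":-0.01,"ax":6,"ay":4.5,"az":18.8,"fingers":0.2},{"dx":-0.08,"dy":-0.04,"dz":0,"ax":9,"ay":6.7,"az":28,"fingers":0.2},{"dx":-0.106,"dy":-0.054,"dz":0.01,"ax":12,"ay":9,"az":37.6,"fingers":0.2},{"dx":-0.132,"dy":-0.067,"dz":0.015,"ax":15,"ay":11.2,"az":47,"fingers":0.2},{"dx":-0.16,"dy":-0.08,"dz":0.02,"ax":18,"ay":13.5,"az":56.4,"fingers":0.2},{"dx":-0.185,"dy":-0.094,"dz":0.02,"ax":21.1,"ay":15.7,"az":65.8,"fingers":0.2},{"dx":-0.24,"dy":-0.12,"dz":0.04,"ax":22,"ay":14.5,"az":72,"fingers":0.2},{"dx":-0.3,"dy":-0.147,"dz":0.06,"ax":23.2,"ay":13.2,"az":79,"fingers":0.2},{"dx":-0.355,"dy":-0.172,"dz":0.08,"ax":24.3,"ay":12,"az":85,"fingers":0.2},{"dx":-0.41,"dy":-0.2,"dz":0.1,"ax":25.4,"ay":10.8,"az":92,"fingers":0.2},{"dx":-0.47,"dy":-0.225,"dz":0.12,"ax":26.4,"ay":9.6,"az":98,"fingers":0.2},{"dx":-0.5253,"dy":-0.2511,"dz":0.1437,"ax":27.3,"ay":8.7,"az":102.7,"fingers":0.2},{"dx":-0.5253,"dy":-0.2511,"dz":0.1437,"ax":27.3,"ay":8.7,"az":102.7,"fingers":0.2},{"dx":-0.5253,"dy":-0.2511,"dz":0.1437,"ax":27.3,"ay":8.7,"az":102.7,"fingers":0.2}]' 60; python3 -c "
from g import *
print(bot.read_state()['q'])
t=np.radians(-77.7); y=np.array([np.cos(t),np.sin(t),0]); z=np.array([0,0,-1.]); M=np.c_[np.cross(y,z),y,z]
delta(np.array([.5035,-.393,.151]),M)
im,_=bot.read_camera('top'); im2,_=bot.read_camera('side')
cv2.imwrite('pics/c.png',cv2.hconcat([im[130:330,300:500],im2[230:420,190:390][:190]]) if 0 else cv2.hconcat([cv2.resize(im[130:330,300:500],(400,400)),cv2.resize(im2[220:420,180:380],(400,400))]))"
```

```text
time: 14.22
tool_pos: [0.5022, -0.3938, 0.2673]
tcp_rot: [-3.121, -0.334, 0.005]
wrist_force: [-0.1, -0.1, -0.4]
width: 0.599
[-7.03683349e-01  1.78332651e-01  1.64115797e+00 -5.17926998e-04
  1.32653048e+00  6.54090896e-01]
d [ 1.800e-03 -1.000e-04  1.163e-01] a [-0.2  0.2 -0.1] rows>= 2.0 t 14.22 F [-0.1 -0.1 -0.4] w 0.599
```

View pics/c.png

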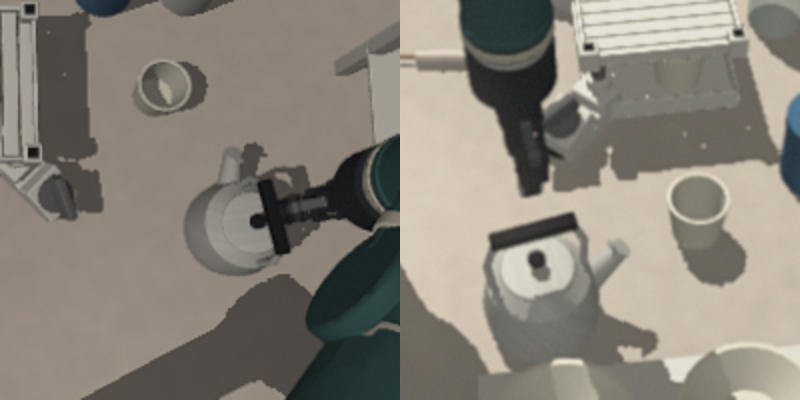

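The gripper is above the handle bar (left panel about (272,215)), with the jaws across it. Descend and grip.

```bash
python3 -m inch '[{"dx":0.0018,"dy":0,"dz":0.04,"ax":0,"ay":0,"az":0,"fingers":0.2},{"dx":0.0018,"dy":0,"dz":0.08,"ax":0,"ay":0,"az":0,"fingers":0.2},{"dx":0.0018,"dy":0,"dz":0.116,"ax":0,"ay":0,"az":0,"fingers":0.2},{"dx":0.0018,"dy":0,"dz":0.116,"ax":0,"ay":0,"az":0,"fingers":0.2},{"dx":0.0018,"dy":0,"dz":0.116,"ax":0,"ay":0,"az":0,"fingers":-1},{"dx":0.0018,"dy":0,"dz":0.116,"ax":0,"ay":0,"az":0,"fingers":-1},{"dx":0.0018,"dy":0,"dz":0.116,"ax":0,"ay":0,"az":0,"fingers":-1},{"dx":0.0018,"dy":0,"dz":0.116,"ax":0,"ay":0,"az":0,"fingers":-1},{"dx":0.0018,"dy":0,"dz":0.116,"ax":0,"ay":0,"az":0,"fingers":-1},{"dx":0.0018,"dy":0,"dz":0.116,"ax":0,"ay":0,"az":0,"fingers":-1}]' 70; python3 -m inch '[{"dx":0,"dy":0,"dz":-0.015,"ax":0,"ay":0,"az":0,"fingers":-1},{"dx":0,"dy":0,"dz":-0.03,"ax":0,"ay":0,"az":0,"fingers":-1},{"dx":0,"dy":0,"dz":-0.045,"ax":0,"ay":0,"az":0,"fingers":-1},{"dx":0,"dy":0,"dz":-0.045,"ax":0,"ay":0,"az":0,"fingers":-1},{"dx":0,"dy":0,"dz":-0.045,"ax":0,"ay":0,"az":0,"fingers":-1}]'; python3 -c "
from g import *
print(bot.read_state()['torque'])
im,_=bot.read_camera('top'); im2,_=bot.read_camera('side')
cv2.imwrite('pics/d.png',cv2.hconcat([cv2.resize(im[130:330,300:500],(400,400)),cv2.resize(im2[220:420,180:380],(400,400))]))"
```

```text
time: 15.58
tool_pos: [0.506, -0.3926, 0.1556]
tcp_rot: [3.122, 0.337, 0.003]
wrist_force: [0.2, -0.9, 5.8]
width: 0.165
time: 16.2
tool_pos: [0.5056, -0.3922, 0.2002]
tcp_rot: [3.122, 0.337, 0.002]
wrist_force: [-0.3, 0.1, -4.5]
width: 0.169
[ 0.0215795  -0.00709914 -0.00410409]
```

View pics/d.png

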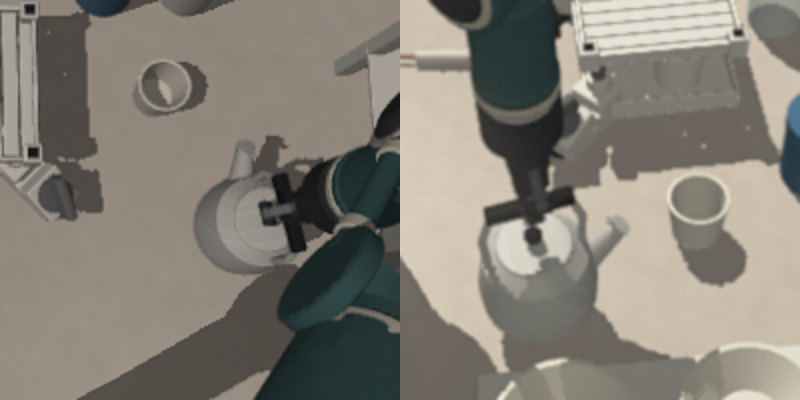

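Kettle lifted upright (about 4.5 N; the handle at left panel (290,212) is held mid-bar). Raise it to carry height and move over the tray smoothly.

```bash
python3 -m inch '[{"dx":0,"dy":0,"dz":-0.01,"ax":0,"ay":0,"az":0,"fingers":-1},{"dx":0,"dy":0,"dz":-0.03,"ax":0,"ay":0,"az":0,"fingers":-1},{"dx":0,"dy":0,"dz":-0.055,"ax":0,"ay":0,"az":0,"fingers":-1},{"dx":0,"dy":0,"dz":-0.08,"ax":0,"ay":0,"az":0,"fingers":-1},{"dx":0.003,"dy":-0.005,"dz":-0.105,"ax":0,"ay":0,"az":0,"fingers":-1},{"dx":0.01,"dy":-0.014,"dz":-0.125,"ax":0,"ay":0,"az":0,"fingers":-1},{"dx":0.02,"dy":-0.029,"dz":-0.14,"ax":0,"ay":0,"az":0,"fingers":-1},{"dx":0.034,"dy":-0.049,"dz":-0.145,"ax":0,"ay":0,"az":0,"fingers":-1},{"dx":0.05,"dy":-0.072,"dz":-0.145,"ax":0,"ay":0,"az":0,"fingers":-1},{"dx":0.066,"dy":-0.095,"dz":-0.145,"ax":0,"ay":0,"az":0,"fingers":-1},{"dx":0.083,"dy":-0.119,"dz":-0.145,"ax":0,"ay":0,"az":0,"fingers":-1},{"dx":0.1,"dy":-0.144,"dz":-0.145,"ax":0,"ay":0,"az":0,"fingers":-1},{"dx":0.118,"dy":-0.169,"dz":-0.145,"ax":0,"ay":0,"az":0,"fingers":-1},{"dx":0.135,"dy":-0.194,"dz":-0.145,"ax":0,"ay":0,"az":0,"fingers":-1},{"dx":0.151,"dy":-0.217,"dz":-0.145,"ax":0,"ay":0,"az":0,"fingers":-1},{"dx":0.164,"dy":-0.236,"dz":-0.145,"ax":0,"ay":0,"az":0,"fingers":-1},{"dx":0.173,"dy":-0.249,"dz":-0.145,"ax":0,"ay":0,"az":0,"fingers":-1},{"dx":0.178,"dy":-0.256,"dz":-0.145,"ax":0,"ay":0,"az":0,"fingers":-1},{"dx":0.18,"dy":-0.258,"dz":-0.145,"ax":0,"ay":0,"az":0,"fingers":-1},{"dx":0.18,"dy":-0.258,"dz":-0.145,"ax":0,"ay":0,"az":0,"fingers":-1}]'; python3 -c "
from g import *
t=np.radians(-77.7); y=np.array([np.cos(t),np.sin(t),0]); z=np.array([0,0,-1.]); M=np.c_[np.cross(y,z),y,z]
delta(np.array([.670,.003,.345]),M)"
```

```text
time: 18.8
tool_pos: [0.6259, -0.102, 0.3445]
tcp_rot: [3.123, 0.337, 0.0]
wrist_force: [1.0, 0.0, -4.2]
width: 0.169
d [ 0.0655 -0.0932 -0.0006] a [0. 0. 0.] rows>= 2.0 t 18.8 F [ 1.   0.  -4.2] w 0.169
```

```bash
python3 -m inch '[{"dx":0.006,"dy":-0.009,"dz":0,"ax":0,"ay":0,"az":0,"fingers":-1},{"dx":0.018,"dy":-0.026,"dz":0,"ax":0,"ay":0,"az":0,"fingers":-1},{"dx":0.032,"dy":-0.046,"dz":0,"ax":0,"ay":0,"az":0,"fingers":-1},{"dx":0.046,"dy":-0.066,"dz":0,"ax":0,"ay":0,"az":0,"fingers":-1},{"dx":0.057,"dy":-0.081,"dz":0.003,"ax":0,"ay":0,"az":0,"fingers":-1},{"dx":0.063,"dy":-0.09,"dz":0.01,"ax":0,"ay":0,"az":0,"fingers":-1},{"dx":0.0655,"dy":-0.0932,"dz":0.02,"ax":0,"ay":0,"az":0,"fingers":-1},{"dx":0.0655,"dy":-0.0932,"dz":0.032,"ax":0,"ay":0,"az":0,"fingers":-1},{"dx":0.0655,"dy":-0.0932,"dz":0.044,"ax":0,"ay":0,"az":0,"fingers":-1},{"dx":0.0655,"dy":-0.0932,"dz":0.054,"ax":0,"ay":0,"az":0,"fingers":-1},{"dx":0.0655,"dy":-0.0932,"dz":0.054,"ax":0,"ay":0,"az":0,"fingers":-1},{"dx":0.0655,"dy":-0.0932,"dz":0.054,"ax":0,"ay":0,"az":0,"fingers":-1}]'; python3 -c "
from g import *
t=np.radians(-77.7); y=np.array([np.cos(t),np.sin(t),0]); z=np.array([0,0,-1.]); M=np.c_[np.cross(y,z),y,z]
delta(np.array([.670,.003,.272]),M)
im,d=bot.read_camera('top'); im2,d2=bot.read_camera('side')
for n,dd in(('top',d),('side',d2)):
    P,u,v=cloud(n,dd,np.ones(dd.shape,bool))
    for lo in(.15,.17,.19):
        k=(P[:,2]>lo)&(P[:,2]<lo+.02)&(np.hypot(P[:,0]-.668,P[:,1])<.09); print(n,lo,k.sum(),np.percentile(P[k],[1,99],axis=0).round(3)[:,:2].tolist())
cv2.imwrite('pics/e.png',cv2.hconcat([cv2.resize(im[90:290,180:380],(400,400)),cv2.resize(im2[120:320,210:410],(400,400))]))"
```

```text
time: 20.3
tool_pos: [0.6702, 0.0027, 0.2908]
tcp_rot: [3.123, 0.336, 0.001]
wrist_force: [1.4, -0.1, -4.1]
width: 0.167
d [-0.0002 -0.0003  0.0188] a [ 0. -0. -0.] rows>= 1.0 t 20.3 F [ 1.4 -0.1 -4.1] w 0.167Traceback (most recent call last):
  File "<string>", line 9, in <module>
    k=(P[:,2]>lo)&(P[:,2]<lo+.02)&(np.hypot(P[:,0]-.668,P[:,1])<.09); print(n,lo,k.sum(),np.percentile(P[k],[1,99],axis=0).round(3)[:,:2].tolist())
                                                                                         ~~~~~~~~~~~~~^^^^^^^^^^^^^^^^^^^^
    return _quantile_unchecked(
        a, q, axis, out, overwrite_input, method, keepdims, weights)
    return _ureduce(a,
                    func=_quantile_ureduce_func,
    ...<5 lines>...
                    overwrite_input=overwrite_input,
                    method=method)
    r = func(a, **kwargs)
    result = _quantile(arr,
                       quantiles=q,
    ...<2 lines>...
                       out=out,
                       weights=wgt)
    slices_having_nans = np.isnan(arr[-1, ...])
                                  ~~~^^^^^^^^^
IndexError: index -1 is out of bounds for axis 0 with size 0
```

```bash
python3 -c "
from g import *
im,d=bot.read_camera('top'); im2,d2=bot.read_camera('side')
cv2.imwrite('pics/e.png',cv2.hconcat([cv2.resize(im[90:290,180:380],(400,400)),cv2.resize(im2[120:320,210:410],(400,400))]))"
```

```text
(no output)
```

View pics/e.png

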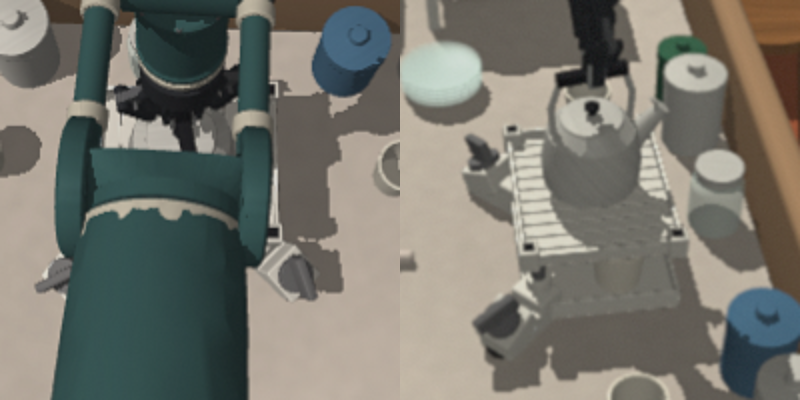

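The kettle hangs upright above the tray (right panel, base about (592,190)), and the spout is clear of the canister. Lower it slowly.

```bash
python3 -m inch '[{"dx":0,"dy":0,"dz":0.004,"ax":0,"ay":0,"az":0,"fingers":-1},{"dx":0,"dy":0,"dz":0.008,"ax":0,"ay":0,"az":0,"fingers":-1},{"dx":0,"dy":0,"dz":0.011,"ax":0,"ay":0,"az":0,"fingers":-1},{"dx":0,"dy":0,"dz":0.014,"ax":0,"ay":0,"az":0,"fingers":-1},{"dx":0,"dy":0,"dz":0.017,"ax":0,"ay":0,"az":0,"fingers":-1},{"dx":0,"dy":0,"dz":0.017,"ax":0,"ay":0,"az":0,"fingers":-1},{"dx":0,"dy":0,"dz":0.017,"ax":0,"ay":0,"az":0,"fingers":-1}]'
```

```text
time: 21.38
tool_pos: [0.6705, 0.0029, 0.2744]
tcp_rot: [3.123, 0.337, 0.003]
wrist_force: [0.2, 0.3, -4.7]
width: 0.17
```

```bash
python3 -m inch '[{"dx":0,"dy":0,"dz":0.0015,"ax":0,"ay":0,"az":0,"fingers":-1},{"dx":0,"dy":0,"dz":0.003,"ax":0,"ay":0,"az":0,"fingers":-1},{"dx":0,"dy":0,"dz":0.003,"ax":0,"ay":0,"az":0,"fingers":-1}]';python3 -m inch '[{"dx":0,"dy":0,"dz":0.001,"ax":0,"ay":0,"az":0,"fingers":-1},{"dx":0,"dy":0,"dz":0.002,"ax":0,"ay":0,"az":0,"fingers":-1},{"dx":0,"dy":0,"dz":0.002,"ax":0,"ay":0,"az":0,"fingers":-1}]'
```

```text
time: 21.75
tool_pos: [0.6705, 0.0029, 0.2713]
tcp_rot: [3.123, 0.337, 0.003]
wrist_force: [1.0, -0.7, -5.0]
width: 0.172
time: 22.12
tool_pos: [0.6709, 0.0028, 0.2711]
tcp_rot: [3.122, 0.337, 0.005]
wrist_force: [-1.9, -1.1, 4.5]
width: 0.167
```

Contact: the force swung from −5 to +4.5 N at TCP z 0.271. Release and withdraw straight up.

```bash
python3 -m inch '[{"dx":0,"dy":0,"dz":0,"ax":0,"ay":0,"az":0,"fingers":-0.3},{"dx":0,"dy":0,"dz":0,"ax":0,"ay":0,"az":0,"fingers":0},{"dx":0,"dy":0,"dz":0,"ax":0,"ay":0,"az":0,"fingers":0.1},{"dx":0,"dy":0,"dz":0,"ax":0,"ay":0,"az":0,"fingers":0.1},{"dx":0,"dy":0,"dz":-0.02,"ax":0,"ay":0,"az":0,"fingers":0.1},{"dx":0,"dy":0,"dz":-0.05,"ax":0,"ay":0,"az":0,"fingers":0.1},{"dx":0,"dy":0,"dz":-0.09,"ax":0,"ay":0,"az":0,"fingers":0.1},{"dx":0,"dy":0,"dz":-0.12,"ax":0,"ay":0,"az":0,"fingers":0.1},{"dx":-0.04,"dy":0.04,"dz":-0.12,"ax":0,"ay":0,"az":0,"fingers":0.1},{"dx":-0.08,"dy":0.08,"dz":-0.12,"ax":0,"ay":0,"az":0,"fingers":0.1},{"dx":-0.12,"dy":0.12,"dz":-0.12,"ax":0,"ay":0,"az":0,"fingers":0.1},{"dx":-0.16,"dy":0.16,"dz":-0.12,"ax":0,"ay":0,"az":0,"fingers":0.1},{"dx":-0.2,"dy":0.2,"dz":-0.12,"ax":0,"ay":0,"az":0,"fingers":0.1},{"dx":-0.22,"dy":0.24,"dz":-0.12,"ax":0,"ay":0,"az":0,"fingers":0.1},{"dx":-0.22,"dy":0.28,"dz":-0.12,"ax":0,"ay":0,"az":0,"fingers":0.1},{"dx":-0.22,"dy":0.32,"dz":-0.12,"ax":0,"ay":0,"az":0,"fingers":0.1},{"dx":-0.22,"dy":0.36,"dz":-0.12,"ax":0,"ay":0,"az":0,"fingers":0.1},{"dx":-0.22,"dy":0.36,"dz":-0.12,"ax":0,"ay":0,"az":0,"fingers":0.1},{"dx":-0.22,"dy":0.36,"dz":-0.12,"ax":0,"ay":0,"az":0,"fingers":0.1}]'; python3 -c "
from m import *
im,d=bot.read_camera('top'); im2,d2=bot.read_camera('side'); dd={'top':d,'side':d2}
deck(dd)
for n,x in dd.items():
    P,u,v=cloud(n,x,np.ones(x.shape,bool)); k=(P[:,2]>.272)&(P[:,2]<.31)&(abs(P[:,0]-.668)<.07)&(abs(P[:,1])<.06); Q=P[k]
    if k.sum()>20: print('handle',n,k.sum(),cv2.minAreaRect((Q[:,:2]*1000).astype(np.float32)),Q.mean(0),np.linalg.svd(Q-Q.mean(0),full_matrices=False)[2][0])
    k=(P[:,2]>.122)&(P[:,2]<.16)&(abs(P[:,0]-.668)<.11)&(abs(P[:,1])<.13); Q=P[k]; print('rim',n,cv2.minAreaRect((Q[:,:2]*1000).astype(np.float32)))
cv2.imwrite('pics/f.png',cv2.hconcat([cv2.resize(im[90:290,180:380],(400,400)),cv2.resize(im2[120:320,210:410],(400,400))]))"
```

```text
time: 24.5
tool_pos: [0.5323, -0.3955, 0.3919]
tcp_rot: [3.122, 0.336, 0.006]
wrist_force: [-0.1, 1.1, 0.7]
width: 0.549
deck top slope x,y deg [ 0.077 -0.04 ] z at mid 0.11699161477950827 2955 0.0018
deck side slope x,y deg [-0.126 -0.092] z at mid 0.11560239257843137 1768 0.0018
handle top 331 ((667.0603637695312, 1.5383491516113281), (92.83126831054688, 16.072776794433594), 12.293188095092773) [0.66520416 0.00145577 0.29191657] [-0.97580496 -0.21475773 -0.04103413]
rim top ((667.4869995117188, 1.9272689819335938), (206.8668975830078, 247.81097412109375), 1.68606698513031)
handle side 318 ((667.2042846679688, -0.20766639709472656), (94.4560317993164, 22.703041076660156), 11.642417907714844) [ 0.66703349 -0.00237409  0.28764107] [-0.97529069 -0.2209012  -0.00327466]
rim side ((667.505859375, -0.2671966552734375), (206.48312377929688, 253.03408813476562), 1.9366340637207031)
```

View pics/f.png

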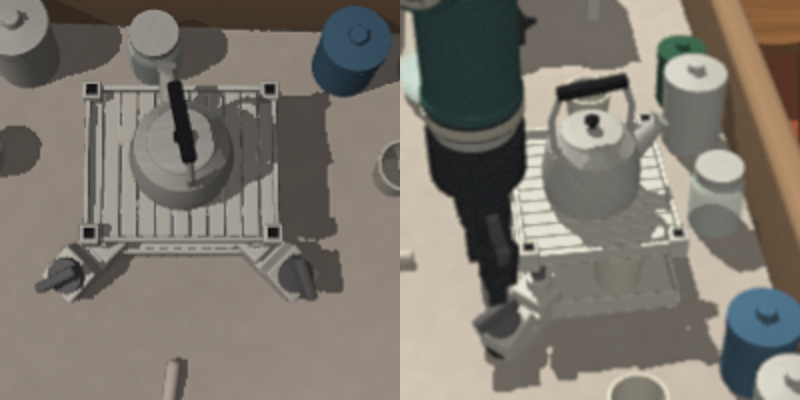

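The kettle stands mid-tray (left panel about (182,150); tray corners (92,90)–(272,232)), and the tier is level. One handle-tilt reading disagrees, −0.041 from the top camera against −0.003 from the side, so I'll check it again on the bar's top face only.

```bash
python3 -c "
from h import *
def chk(dd,lo,c,nm):
  for n,x in dd.items():
    P,u,v=cloud(n,x,np.ones(x.shape,bool)); e=np.array([.977,.213]); f=np.array([-.213,.977]); s=(P[:,:2]-c)@e; t=(P[:,:2]-c)@f
    k=(P[:,2]>lo)&(P[:,2]<lo+.035)&(abs(s)<.042)&(abs(t)<.007)
    print(nm,n,[(round(np.percentile(P[k&(s>a)&(s<=a+.021),2],70),4)) for a in(-.042,-.021,0,.021)],k.sum())
chk({n:np.load(n+'0.npy') for n in('side','top')},.16,(.504,-.393),'before')
chk({n:bot.read_camera(n)[1] for n in('side','top')},.276,(.667,.0005),'now')
s=bot.read_state();print(s['time'],abs(s['joint_vel']).max())"
```

```text
before side [np.float64(0.1767), np.float64(0.1767), np.float64(0.1769), np.float64(0.1768)] 291
before top [np.float64(0.1784), np.float64(0.1786), np.float64(0.1788), np.float64(0.1782)] 231
now side [np.float64(0.2912), np.float64(0.2912), np.float64(0.2918), np.float64(0.2917)] 224
now top [np.float64(0.2936), np.float64(0.2936), np.float64(0.2933), np.float64(0.2934)] 251
24.7 0.0024377305299049966
```

```bash
python3 -c "
from workcell import bot
print(bot.finish_job())"
```

```text
the job is handed in; nothing more can be done
None
```

The job is handed in. By my last checks the tier is level and the kettle stands upright in the middle of it; the hand-in itself reports no verdict.

**Levelling:** I turned the right knob about −27° and the left knob about +78°. That took the tier from roughly 2.7° sideways and 0.8° front-to-back tilt to within about 0.1°. I measured this with the robot clear and the kettle not yet on the tier.

**Kettle:** I lifted it by the handle, carried it upright, lowered it until the wrist force showed contact, and released it.

**Last checks:**
- **Tier:** tilt under 0.16° in both cameras with the kettle on it.
- **Kettle:** about 1–2 mm from the tier's middle, with the handle bar level to about 0.5 mm along its length.
- **Robot:** standing clear of everything. I saw no contact with the cups or saucers, but I did not measure their positions again.
- **Time:** about 24.7 s of the 72 s.

**Disagreements:** The first top-camera fit of the handle showed a 0.04 rad tilt that the side camera did not. A recheck on the bar's top face alone showed it level in both cameras. Also, the first move call was refused for missing keys, and nothing moved.

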